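# Lean the oiled chopper blank on the forge rack and chock its foot

### The arm

A 6-joint arm with a two-finger parallel gripper is mounted at the origin on the work surface. World frame = base frame: x ahead of the robot, y to its left, z up, the work surface at z = 0. Lengths are in m, angles in rad, forces in N, time in s.
With the tool pointing down it reaches from about 0.275 to 0.975 m from the base axis. Payload 8.4 kg.
Tool frame: the origin (TCP) lies at the very end of the fingers, on their centre line; the grasp point (between the pads) lies 19 mm behind it (env.hold_point_z is the distance from the TCP to the grasp point, in m); y points along the fingers, x is the direction in which the jaws open and shut, and the axes are right-handed (so a half turn about y gives the same grasp; the last joint's range is limited). The gripper opens to 92 mm and grips with 3 to 60 N. Pads are 20 mm wide; open, the fingers measure 128 mm over their backs; the gripper's body (75 mm by 189 mm) begins 69 mm behind the grasp point.
Start: joints at [-1.254, 0.353, 1.633, -0, 1.155, -0.002], TCP at [0.196, -0.594, 0.215] pointing down, gripper open.
Joint ranges: [-2.63, 2.63], [-0.92, 2.1], [0.06, 2.66], [-1.3, 4.44], [0, 2.69], [-3.02, 3.02]. Speed limits (rad/s): [2.22, 2.22, 2.79, 3.14, 3.14, 3.14].

### API

Orientations are given as a unit quaternion [x, y, z, w].
In Python, from station import env, get_image, camera_model gives the robot as it stands.
- The arm moves only by the tool apply_moves, never from a script. Its argument "deltas" is a list of rows, each an object of numbers: "x", "y", "z": the shift along the tool's x, y, z in m; "roll": the turn about the tool's y in rad; "hand": the finger opening in m, from 0 to 0.0919. In form: [{"x": .., "y": .., "z": .., "roll": .., "hand": ..}, ...]. A call has exactly 8 rows; each row shifts and turns the commanded pose from where the row before left it, along the tool's axes as they then stand; what a row does not reach is not made up. A row lasts 1/8 s, in which the tool goes at most 62.5 mm and 10.7 degrees, less where a joint would pass 70% of its speed; a pose out of reach is approached as far as the arm can. A call with a gripper value outside its range is refused whole. The fingers move at their own pace and stop on an object; the grip force is fixed at half the most. Time passes only in rows, so rows that do not move let the fingers close, or fill a call up. It gives the time, the measured TCP pose, the force and the opening at its end, in the units of the state.
- env.state(): the state, without advancing time (a new reading comes with each control period).
- get_image(name): name is "side" or "top"; returns (picture, depth): 420x560x3 uint8, blue, green, red; 420x560 float32, m along the optical axis (not along the pixel's ray), 0 where there is no reading.
- camera_model(name): a dict with "intrinsics" (3x3 intrinsics, pixels), "position" and "rotation" of the camera in the world. Camera axes: x right, y down, z forward; pixel columns grow to the right and rows downward; lengths in m; the calibration is good to about 2 mm. A picture is of the moment at which its call begins. camera_model takes no time and is no camera call.
- env.close_job(): hands the job in, once; it reports no verdict.
The state is a dict: "t": time; "q": joint angles; "joint_velocities": joint speeds; "joint_efforts": joint torques, N m; "ee_pos": TCP position; "tcp_rot": TCP orientation; "wrist_force": force on the tool from outside, world axes, zero at the start; "torque": the same for the moment, N m; "width": finger opening in m.
Only numpy, scipy, OpenCV 4.12 (cv2) and the standard library are available. Lean on these libraries where they do the work, as an engineer would, in place of code of your own. Each camera call takes 0.05 s, during which the arm holds its last target. There are 200 camera calls.

### The job

Take the oiled chopper blank off the drip tray and lean it, tang up, on the rack's rail in the middle of the gap between the two blanks already there, square to the rail and at the same slope as theirs; touch it by its narrow edges only, never on the flat faces. Leave the loose iron bar lying flat and snug along its foot, centred, as the other two have theirs, so that it cannot slide, and leave everything else where it is.

Things in the scene. Friction and masses are not known exactly. Their poses are not given: they have to be found in the camera images.
- blank: Oiled chopper blank, dark flat steel, 0.7 kg: blade 210 x 64 x 6, tang 60 x 22 x 6 on one end. Origin: centre of the blade's underside; x along its length to the tang, y across, z up through the face with the bright bevel. Centre of mass x = 12. Starts flat on the tray's bearers, tang pointing away from the robot. Faces not to be touched: all of the blade over 6 in from its rim, either side
- blank_toe (a point): On the blank: middle of the upper-face edge of its foot end (blank frame -105, 0, 6). On the rail the blank stands by friction (0.5 to 0.7) at 40 degrees above the table or steeper; pushing its foot over the table towards the rack slides it up over the rail and steepens it. Leaning, it stands on the lower edge of the foot end, underside on the rail, z up and back to the robot's side
- blank_tang (a point): Point on the blank: middle of the tang's far end (blank frame 165, 0, 3)
- tray: Shallow steel drip tray 300 (x) x 150 (y), rim 11 high, floor 3 thick, fixed. Two pale wooden bearers across it at x = -75 and 75, each 22 wide x 138 long, tops 32 above the table, carry the blank, which lies along x. Origin: centre of its underside
- rack: Low welded rack of rusty bar, fixed. Rail: level round bar, 16 diameter, 470 long, along the rack's y, axis 135 above the table. Origin: on the table under the rail's middle; x points from the robot's side to the back, z up. End frames at y = +-222 (25 wide) reach 60 in front of the rail and 110 behind; a tie bar runs 102 behind it at 12 high
- blank_left: Neighbour blank already leaning on the rail, same shape and frame as the blank, at about y = +150 of the rack, square to the rail, 68 degrees above the table (its foot's lower edge about 63 in front of the rail's axis). Not to be disturbed
- blank_right: Neighbour blank already leaning on the rail, same as blank_left, at about y = -150 of the rack. Not to be disturbed
- bar: Loose square-cut flat iron bar, rusty brown with bright sawn ends: 36 (x) x 90 (y) x 26 high (z), about 0.66 kg, lying flat. Origin: centre of its underside. To end along the blank's foot, its long side (y) parallel to the foot edge
- bar_left: Same kind of iron bar, already in front of blank_left's foot; not to be disturbed
- bar_right: Same kind of iron bar, already in front of blank_right's foot; not to be disturbed
- handle_billet: Bystander: pale wooden billet for a handle, 130 (x) x 30 x 30, lying on the table; it and the loose bar swap places from start to start. Origin: centre of its underside
- oil_tin: Bystander: red tin, 84 diameter, 115 high, standing on the right, in front of the rack's right end. Origin: centre of its underside
There are look-alikes about, which are no part of the job. Leave any purple or yellow look-alike of the bar alone.

How it is judged:
By the outcome, as a careful person would: the job done as asked, in the order asked, and still so for the second after the job is handed in, with the robot touching nothing.
It also fails if it takes over 66 s, if anything falls off the work surface, if the arm or the gripper's body presses on something with over 40 N, if the wrist force passes 120 N, or if a joint passes its speed limit or range.

## Working session

There is one attempt and no reset: what is moved stays moved. The work goes in short steps, Python scripts to look and compute and a tool call to move; the robot and the scene stay as the last step left them, time stands still between calls to the robot, and variables do not carry over. Pictures are saved under pics/ and viewed, about 8 in all and at most 12, crops included, and the job is handed in when it is done.

Besides the shell and the picture viewer there is one more tool, called as name([rows], argument=value, ...), one row to a line, values as JSON. apply_moves: Moves the arm, as the interface text tells. Its arguments: {"type":"object","properties":{"deltas":{"type":"array","items":{"type":"object","properties":{"x":{"type":"number"},"y":{"type":"number"},"z":{"type":"number"},"roll":{"type":"number"},"hand":{"type":"number"}}}}},"required":["deltas"]}

```bash
ls; mkdir -p pics; cat > h.py <<'E'
import numpy as np, cv2
from station import env, get_image, camera_model
from scipy.spatial.transform import Rotation as R
def cam(n):
    m=camera_model(n); r=np.array(m["rotation"])
    r=R.from_quat(r).as_matrix() if r.size==4 else r
    return np.array(m["intrinsics"]),np.array(m["position"]),r
def ray(n,uv,z):
    K,p,r=cam(n); d=np.c_[np.atleast_2d(uv).astype(float),np.ones(len(np.atleast_2d(uv)))]@np.linalg.inv(K).T@r.T
    return p+d*((z-p[2])/d[:,2])[:,None]
def proj(n,P):
    K,p,r=cam(n); c=(np.atleast_2d(P)-p)@r@K.T
    return c[:,:2]/c[:,2:]
def cloud(n,dep):
    K,p,r=cam(n); v,u=np.mgrid[0:dep.shape[0],0:dep.shape[1]]
    c=np.stack([u,v,np.ones_like(u)],-1)@np.linalg.inv(K).T*dep[...,None]
    return c@r.T+p
E
python3 - <<'E'
from h import *
for n in("side","top"):
    im,d=get_image(n); cv2.imwrite(f"pics/{n}0.png",im); np.savez(f"pics/{n}0.npz",im=im,d=d); print(n,*[x.round(3).tolist() for x in cam(n)])
s=env.state(); print(s["ee_pos"],s["tcp_rot"],s["width"],s["t"]); print(R.from_quat(s["tcp_rot"]).as_matrix().round(3), env.hold_point_z)
E
```

```text
pics
side [[477.519, 0.0, 276.162], [0.0, 477.519, 201.236], [0.0, 0.0, 1.0]] [-0.206, 0.623, 0.969] [[-0.665, -0.502, 0.553], [-0.747, 0.449, -0.491], [-0.002, -0.739, -0.673]]
top [[451.489, 0.0, 271.537], [0.0, 451.489, 212.143], [0.0, 0.0, 1.0]] [0.451, -0.034, 1.388] [[-0.011, -0.998, 0.069], [-1.0, 0.011, 0.008], [-0.009, -0.069, -0.998]]
[ 0.19575993 -0.59309636  0.21397593] [-0.57277114  0.41464095 -0.41397096  0.57326621] 0.09206704270225056 0.1
[[ 0.313 -0.     0.95 ]
 [-0.95   0.001  0.313]
 [-0.001 -1.     0.   ]] 0.0187
```

View pics/side0.png

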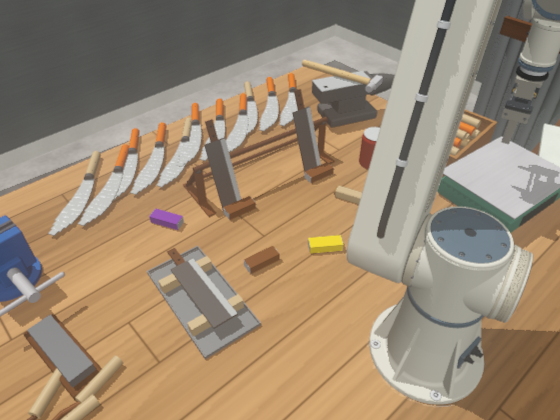

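View pics/top0.png

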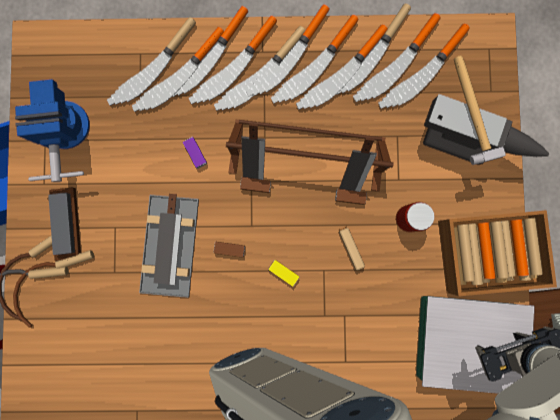

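```bash
python3 - <<'E'
from h import *
z=np.load("pics/top0.npz"); im,d=z["im"],z["d"]; P=cloud("top",d)
hsv=cv2.cvtColor(im,cv2.COLOR_BGR2HSV)
def box(name,u0,v0,u1,v1,zl,zh):
    m=np.zeros(d.shape,bool); m[v0:v1,u0:u1]=True
    m&=(P[...,2]>zl)&(P[...,2]<zh)&(d>0)
    q=P[m]; r=cv2.minAreaRect((q[:,:2]*1000).astype(np.float32))
    print(name,m.sum(),np.round(r[0],1),np.round(r[1],1),round(r[2],1),"zmed",np.median(q[:,2]).round(4)); return q
print("table z",np.median(P[300:330,150:350,2]))
box("bar",205,232,255,268,.015,.035)
box("barL",236,172,275,200,.018,.034)
box("barR",330,185,372,210,.018,.034)
box("billet",330,220,370,280,.015,.04)
q=box("blade+tang",150,185,190,295,.034,.05)
box("tang",150,185,190,213,.032,.05)
q=box("tray",135,190,205,302,.004,.03)
q=box("rail",268,140,345,175,.12,.16); A=np.c_[q[:,1],np.ones(len(q))]; print("rail x=a*y+b",np.linalg.lstsq(A,q[:,0],rcond=None)[0])
# neighbours: points on leaning face above 40mm
for n,(a,b,c,e) in {"L":(235,120,270,185),"R":(340,135,380,195)}.items():
    m=np.zeros(d.shape,bool); m[b:e,a:c]=1; m&=(P[...,2]>.04)&(P[...,2]<.18)
    q=P[m]
    # fit plane by RANSAC
    rng=np.random.default_rng(0);best=None
    for _ in range(500):
        s=q[rng.choice(len(q),3,False)]; nn=np.cross(s[1]-s[0],s[2]-s[0]); l=np.linalg.norm(nn)
        if l<1e-7: continue
        nn/=l; k=abs((q-s[0])@nn)<.003
        if best is None or k.sum()>best.sum(): best=k
    w=q[best]; c0=w.mean(0); nn=np.linalg.svd(w-c0)[2][2]; nn*=np.sign(nn[2]); print(n,best.sum(),len(q),"c",c0.round(4),"n",nn.round(4),"slope",np.degrees(np.arccos(nn[2])).round(2),"dir",np.degrees(np.arctan2(-nn[1],-nn[0])).round(2))
    h=np.cross([0,0,1],-nn); h/=np.linalg.norm(h); t=w@h; print("  lateral",np.percentile(t,[1,50,99]).round(4),"toe point at z=2: ",(c0-np.array([nn[0],nn[1],0])/np.hypot(*nn[:2])*0).round(4), "x-offset", (w@nn).mean().round(4))
big=im[180:310,120:380]; cv2.imwrite("pics/c1.png",cv2.resize(big,None,fx=3,fy=3,interpolation=cv2.INTER_CUBIC))
E
```

```text
table z 0.0013011909875573213
bar 361 [435.4 106.9] [90.7 36. ] 81.3 zmed 0.027
barL 420 [638.7  24.9] [90.3 53.2] 82.2 zmed 0.0271
barR 413 [ 598.3 -265.3] [90.3 51.9] 82.1 zmed 0.0267
billet 456 [ 434.1 -262.3] [133.4  30.5] 22.7 zmed 0.03
blade+tang 1735 [468.8 282.8] [269.2 117.7] 0.7 zmed 0.0393
tang 145 [575.9 277.1] [23.9 55.9] 87.0 zmed 0.0394
tray 2236 [449.9 290.6] [341.4 213.4] 0.1 zmed 0.0063
rail 448 [ 699.4 -122.8] [216.4  16.9] 82.2 zmed 0.1422
rail x=a*y+b [0.13791147 0.71534597]
L 619 782 c [0.6962 0.028  0.114 ] n [-0.9168  0.1328  0.3767] slope 67.87 dir -8.24
  lateral [0.096  0.127  0.1587] toe point at z=2:  [0.6962 0.028  0.114 ] x-offset -0.5916
R 634 767 c [ 0.6553 -0.2683  0.114 ] n [-0.9158  0.1346  0.3783] slope 67.77 dir -8.36
  lateral [-0.2019 -0.17   -0.1384] toe point at z=2:  [ 0.6553 -0.2683  0.114 ] x-offset -0.5931
```

View pics/c1.png

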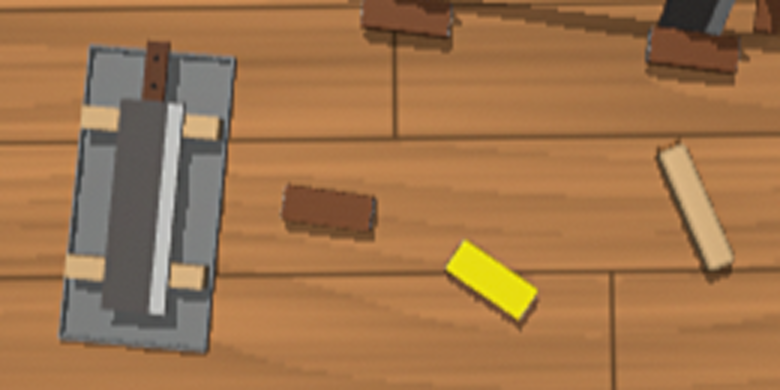

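The crop confirms it: the blank's tang is at crop (157,70) and points away from the robot. The loose brown bar with bright ends is at (330,209), which is top (229,250). Rejected look-alikes: yellow at top (284,274), purple (195,153), billet (351,249), and the neighbours' bars (256,185) and (350,197).

```bash
python3 - <<'E'
from h import *
z=np.load("pics/top0.npz"); im,d=z["im"],z["d"]; P=cloud("top",d)
def pts(u0,v0,u1,v1,zl,zh,cond=None):
    m=np.zeros(d.shape,bool); m[v0:v1,u0:u1]=1; m&=(P[...,2]>zl)&(P[...,2]<zh)
    if cond is not None: m&=cond
    return P[m]
b,g,r=[im[...,i].astype(int) for i in range(3)]
wood=(r-b>60)
for nm,bx in {"tang":(160,188,185,212),"blade":(150,208,190,292)}.items():
    q=pts(*bx,.035,.046,~wood); c,s,a=cv2.minAreaRect((q[:,:2]*1000).astype(np.float32)); print(nm,len(q),np.round(c,1),np.round(s,1),round(a,2))
    if nm=="blade": 
        print(" medians y by x:",[(x,np.round(np.percentile(q[abs(q[:,0]-x)<.01][:,1],[3,97]),4).tolist()) for x in (.36,.40,.44,.48,.52)])
    else: print([(x,np.round(np.percentile(q[abs(q[:,0]-x)<.008][:,1],[3,97]),4).tolist(),(abs(q[:,0]-x)<.008).sum()) for x in (.56,.575,.59,.60)])
# gap middle
L=np.array([.6387,.0249]);Rr=np.array([.5983,-.2653])
ang=np.radians(-8.1); X=np.array([np.cos(ang),np.sin(ang)]);Y=np.array([-X[1],X[0]])
for nm,p in (("cL",(.6962,.028)),("cR",(.6553,-.2683)),("bL",L),("bR",Rr),("rail",(.6994,-.1228))): print(nm,np.round([np.dot(p,X),np.dot(p,Y)],4))
for nm,bx in (("bL",(236,172,275,200)),("bR",(330,185,372,210))):
    q=pts(*bx,.0235,.031,(r-b>25)&(r<140)); print(nm,len(q),"X",np.percentile(q[:,:2]@X,[2,98]).round(4),"Y",np.percentile(q[:,:2]@Y,[2,98]).round(4))
s=env.state()
E
```

```text
tang 127 [577.3 276.9] [23.3 52.5] 85.98
[(0.56, [0.2684, 0.2883], np.int64(31)), (0.575, [0.2658, 0.288], np.int64(38)), (0.59, [0.2659, 0.2865], np.int64(37)), (0.6, [0.2655, 0.2844], np.int64(28))]
blade 1471 [446.4 291.6] [227.6 105.7] 5.65
 medians y by x: [(0.36, [0.2655, 0.3273]), (0.4, [0.2624, 0.3226]), (0.44, [0.2582, 0.3192]), (0.48, [0.2558, 0.3159]), (0.52, [0.2503, 0.3139])]
cL [0.6853 0.1258]
cR [ 0.6866 -0.1733]
bL [0.6288 0.1146]
bR [ 0.6297 -0.1784]
rail [ 0.7097 -0.023 ]
bL 281 X [0.6032 0.6374] Y [0.0721 0.1582]
bR 287 X [0.6047 0.6394] Y [-0.222  -0.1351]
```

```bash
python3 - <<'E'
from h import *
z=np.load("pics/top0.npz"); im,d=z["im"],z["d"]; P=cloud("top",d)
ang=np.radians(-7.9); X=np.array([np.cos(ang),np.sin(ang)]);Y=np.array([-X[1],X[0]])
x=P[...,:2]@X;y=P[...,:2]@Y
for n,(a,b,c,e) in {"L":(230,115,285,205),"R":(325,130,385,210)}.items():
    for zc in (.026,.05,.07,.09,.11,.13,.16,.19,.22,.24):
        m=np.zeros(d.shape,bool); m[b:e,a:c]=1; m&=abs(P[...,2]-zc)<.006
        # blade front face location expected in x band
        xe=.6385+ (zc)*np.tan(np.radians(22)); 
        if zc>.03: m&=abs(x-xe)<.02
        if m.sum()>5: print(n,zc,m.sum(),"X",np.percentile(x[m],[3,50,97]).round(4),"Y",np.percentile(y[m],[3,97]).round(4),"mid",np.percentile(y[m],[3,97]).mean().round(4))
cv2.imwrite("pics/c2.png",cv2.resize(im[110:215,220:400],None,fx=4,fy=4,interpolation=cv2.INTER_CUBIC))
E
```

```text
L 0.026 440 X [0.6037 0.626  0.8116] Y [0.069  0.1867] mid 0.1279
L 0.05 44 X [0.6564 0.6599 0.6635] Y [0.093  0.1515] mid 0.1222
L 0.07 48 X [0.6646 0.668  0.6707] Y [0.0937 0.1523] mid 0.123
L 0.09 52 X [0.6722 0.6759 0.6796] Y [0.093  0.1529] mid 0.123
L 0.11 56 X [0.68   0.684  0.6876] Y [0.0936 0.154 ] mid 0.1238
L 0.13 71 X [0.6882 0.6925 0.7027] Y [0.0848 0.1783] mid 0.1316
L 0.16 59 X [0.7013 0.7047 0.7082] Y [0.0921 0.1515] mid 0.1218
L 0.19 78 X [0.7126 0.7164 0.7236] Y [0.0938 0.1525] mid 0.1231
L 0.22 21 X [0.7255 0.7283 0.7317] Y [0.1122 0.1333] mid 0.1228
L 0.24 26 X [0.7337 0.7365 0.7398] Y [0.1124 0.1335] mid 0.1229
R 0.026 441 X [0.6046 0.6266 0.8119] Y [-0.2518 -0.1362] mid -0.194
R 0.05 48 X [0.6554 0.6601 0.6638] Y [-0.205 -0.146] mid -0.1755
R 0.07 51 X [0.6643 0.6683 0.6727] Y [-0.2056 -0.1447] mid -0.1752
R 0.09 62 X [0.672  0.6763 0.6808] Y [-0.2049 -0.1447] mid -0.1748
R 0.11 57 X [0.6808 0.6846 0.6876] Y [-0.2045 -0.147 ] mid -0.1758
R 0.13 67 X [0.6895 0.693  0.7049] Y [-0.206  -0.1171] mid -0.1615
R 0.16 56 X [0.7009 0.7045 0.7086] Y [-0.2056 -0.1456] mid -0.1756
R 0.19 80 X [0.7137 0.7173 0.7251] Y [-0.2061 -0.1461] mid -0.1761
R 0.22 27 X [0.7255 0.7285 0.732 ] Y [-0.1861 -0.1651] mid -0.1756
R 0.24 27 X [0.7339 0.7371 0.7416] Y [-0.1855 -0.165 ] mid -0.1752
```

View pics/c2.png

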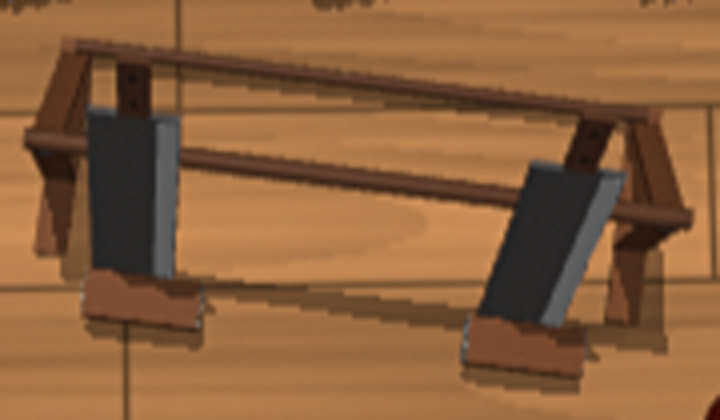

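apply_moves([
  {"roll": 0.136,"hand": 0.05},
  {"roll": 0.136,"x": -0.02,"hand": 0.05},
  {"roll": 0.136,"x": -0.04,"z": 0.01,"hand": 0.05},
  {"x": -0.058,"z": 0.02,"hand": 0.05},
  {"x": -0.058,"z": 0.02,"hand": 0.05},
  {"x": -0.058,"z": 0.02,"hand": 0.05},
  {"x": -0.058,"z": 0.02,"hand": 0.05},
  {"x": -0.058,"z": 0.02,"hand": 0.05},
])

```text
invalid input
```

```bash
cat >> h.py <<'E'
def yaw():
    z=R.from_quat(env.state()["tcp_rot"]).as_matrix()[:,2]; return np.degrees(np.arctan2(z[1],z[0]))
def to(x,y,z,psi=None):
    s=env.state(); p=np.array(s["ee_pos"]); a=yaw(); psi=a if psi is None else psi
    d=np.array([x,y,z])-p; c,k=np.cos(np.radians(psi)),np.sin(np.radians(psi))
    print("t",round(s["t"],2),"tcp",p.round(4),"yaw",round(a,2),"w",round(s["width"],4),"F",np.round(s["wrist_force"],1))
    print(" roll",round(np.radians(a-psi),4),"x",round(d[0]*k-d[1]*c,4),"y",round(-d[2],4),"z",round(d[0]*c+d[1]*k,4))
E
python3 -c "
from h import *
to(.577,.277,.10,-5.1)
print(ray('top',[[172.6,193.7],[171,213.3],[164.5,284.5]],.038).round(4))"
```

```text
t 0.1 tcp [ 0.1958 -0.5931  0.214 ] yaw 18.26 w 0.0921 F [0.1 0.1 0.2]
 roll 0.4078 x -0.9005 y 0.114 z 0.3024
[[0.604  0.2737 0.038 ]
 [0.5448 0.2783 0.038 ]
 [0.3331 0.2967 0.038 ]]
```

apply_moves([
  {"x": 0,"y": 0,"z": 0,"roll": 0.136,"hand": 0.05},
  {"x": -0.02,"y": 0,"z": 0,"roll": 0.136,"hand": 0.05},
  {"x": -0.04,"y": 0,"z": 0.01,"roll": 0.136,"hand": 0.05},
  {"x": -0.058,"y": 0,"z": 0.02,"roll": 0,"hand": 0.05},
  {"x": -0.058,"y": 0,"z": 0.02,"roll": 0,"hand": 0.05},
  {"x": -0.058,"y": 0,"z": 0.02,"roll": 0,"hand": 0.05},
  {"x": -0.058,"y": 0,"z": 0.02,"roll": 0,"hand": 0.05},
  {"x": -0.058,"y": 0,"z": 0.02,"roll": 0,"hand": 0.05},
])

```text
t: 1.1
ee_pos: [0.3261, -0.2517, 0.2146]
tcp_rot: [0.477, -0.522, 0.522, -0.477]
wrist_force: [1.5, -0.5, 1.3]
width: 0.0501
```

```bash
python3 -c "
from h import *
to(.577,.277,.10,-5.1)"
```

```text
t 1.1 tcp [ 0.3261 -0.2517  0.2146] yaw -5.14 w 0.0501 F [ 1.5 -0.5  1.3]
 roll -0.0008 x -0.5489 y 0.1146 z 0.2029
```

apply_moves([
  {"x": -0.057,"y": 0,"z": 0.022,"roll": 0,"hand": 0.05},
  {"x": -0.057,"y": 0,"z": 0.022,"roll": 0,"hand": 0.05},
  {"x": -0.057,"y": 0,"z": 0.022,"roll": 0,"hand": 0.05},
  {"x": -0.057,"y": 0,"z": 0.022,"roll": 0,"hand": 0.05},
  {"x": -0.057,"y": 0,"z": 0.022,"roll": 0,"hand": 0.05},
  {"x": -0.057,"y": 0,"z": 0.022,"roll": 0,"hand": 0.05},
  {"x": -0.057,"y": 0,"z": 0.022,"roll": 0,"hand": 0.05},
  {"x": -0.057,"y": 0.0,"z": 0.022,"roll": 0,"hand": 0.05},
])

```text
t: 2.1
ee_pos: [0.5422, 0.1871, 0.2143]
tcp_rot: [0.477, -0.522, 0.522, -0.477]
wrist_force: [0.9, -0.8, 0.3]
width: 0.0499
```

```bash
python3 -c "
from h import *
to(.577,.277,.10,-5.1)"
```

```text
t 2.1 tcp [0.5422 0.1871 0.2143] yaw -5.09 w 0.0499 F [ 0.9 -0.8  0.3]
 roll 0.0002 x -0.0927 y 0.1143 z 0.0267
```

apply_moves([
  {"x": -0.046,"y": 0,"z": 0.013,"roll": 0,"hand": 0.05},
  {"x": -0.046,"y": 0.02,"z": 0.013,"roll": 0,"hand": 0.05},
  {"x": 0,"y": 0.045,"z": 0,"roll": 0,"hand": 0.05},
  {"x": 0,"y": 0.045,"z": 0,"roll": 0,"hand": 0.05},
  {"x": 0,"y": 0.03,"z": 0,"roll": 0,"hand": 0.05},
  {"x": 0,"y": 0.02,"z": 0,"roll": 0,"hand": 0.05},
  {"x": 0,"y": 0,"z": 0,"roll": 0,"hand": 0.05},
  {"x": 0,"y": 0.0,"z": 0,"roll": 0,"hand": 0.05},
])

```text
t: 3.1
ee_pos: [0.5766, 0.2747, 0.0557]
tcp_rot: [0.477, -0.522, 0.522, -0.478]
wrist_force: [0.1, 0.8, -0.0]
width: 0.0498
```

```bash
python3 -c "
from h import *
to(.577,.277,.018,-5.1)
im,d=get_image('side'); print(proj('side',[[.577,.277,.038],env.state()['ee_pos']]))
cv2.imwrite('pics/c3.png',cv2.resize(im[200:360,100:300],None,fx=3.5,fy=3.5,interpolation=cv2.INTER_CUBIC))"
```

```text
t 3.1 tcp [0.5766 0.2747 0.0557] yaw -5.12 w 0.0498 F [ 0.1  0.8 -0. ]
 roll -0.0003 x -0.0023 y 0.0377 z 0.0002
[[175.22725527 255.50765282]
 [174.99860108 250.4286482 ]]
```

View pics/c3.png

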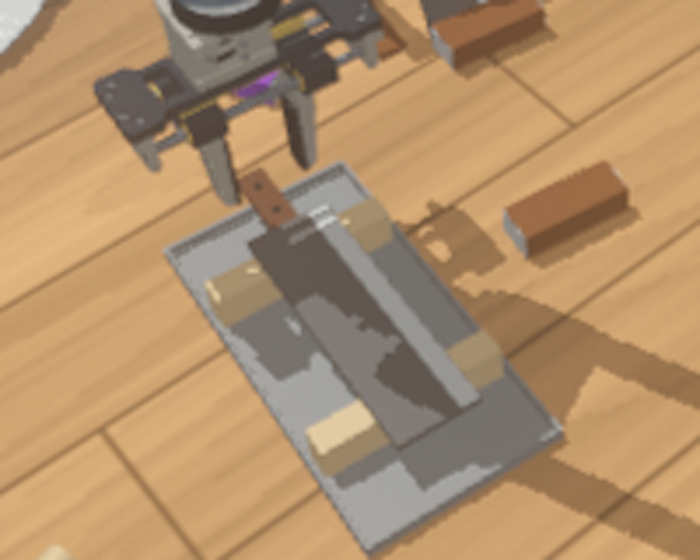

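The fingers, at crop (225,190) and (303,155), straddle the tang at (265,195). I'll lower and grip.

apply_moves([
  {"x": -0.002,"y": 0.02,"z": 0,"roll": 0,"hand": 0.05},
  {"x": 0,"y": 0.017,"z": 0,"roll": 0,"hand": 0.05},
  {"x": 0,"y": 0,"z": 0,"roll": 0,"hand": 0.04},
  {"x": 0,"y": 0,"z": 0,"roll": 0,"hand": 0.03},
  {"x": 0,"y": 0,"z": 0,"roll": 0,"hand": 0.01},
  {"x": 0,"y": 0,"z": 0,"roll": 0,"hand": 0.01},
  {"x": 0,"y": 0,"z": 0,"roll": 0,"hand": 0.01},
  {"x": 0,"y": 0,"z": 0,"roll": 0,"hand": 0.01},
])

```text
t: 4.15
ee_pos: [0.5764, 0.2766, 0.018]
tcp_rot: [0.477, -0.522, 0.522, -0.478]
wrist_force: [-0.1, 1.4, 0.4]
width: 0.0213
```

```bash
python3 -c "
from h import *
to(.577,.277,.018,-5.1)"
```

```text
t 4.15 tcp [0.5764 0.2766 0.018 ] yaw -5.12 w 0.0213 F [-0.1  1.4  0.4]
 roll -0.0003 x -0.0005 y -0.0 z 0.0006
```

apply_moves([
  {"x": 0,"y": -0.029,"z": -0.002,"roll": 0,"hand": 0.01},
  {"x": 0,"y": -0.029,"z": -0.006,"roll": 0,"hand": 0.01},
  {"x": 0,"y": -0.028,"z": -0.009,"roll": 0,"hand": 0.01},
  {"x": 0,"y": -0.026,"z": -0.013,"roll": 0,"hand": 0.01},
  {"x": 0,"y": -0.024,"z": -0.016,"roll": 0,"hand": 0.01},
  {"x": 0,"y": -0.022,"z": -0.019,"roll": 0,"hand": 0.01},
  {"x": 0,"y": -0.019,"z": -0.022,"roll": 0,"hand": 0.01},
  {"x": 0,"y": -0.016,"z": -0.024,"roll": 0,"hand": 0.01},
])

```text
t: 5.15
ee_pos: [0.4638, 0.2855, 0.2102]
tcp_rot: [-0.478, 0.522, -0.522, 0.476]
wrist_force: [-0.2, 0.8, -7.9]
width: 0.0215
```

```bash
python3 -c "
from h import *
to(.577,.277,.018,-5.1)
im,d=get_image('side'); 
cv2.imwrite('pics/c4.png',cv2.resize(im[100:360,60:320],None,fx=2.2,fy=2.2,interpolation=cv2.INTER_CUBIC))"
```

```text
t 5.15 tcp [0.4638 0.2855 0.2102] yaw -5.11 w 0.0215 F [-0.2  0.8 -7.9]
 roll -0.0002 x -0.0016 y 0.1922 z 0.1135
```

View pics/c4.png

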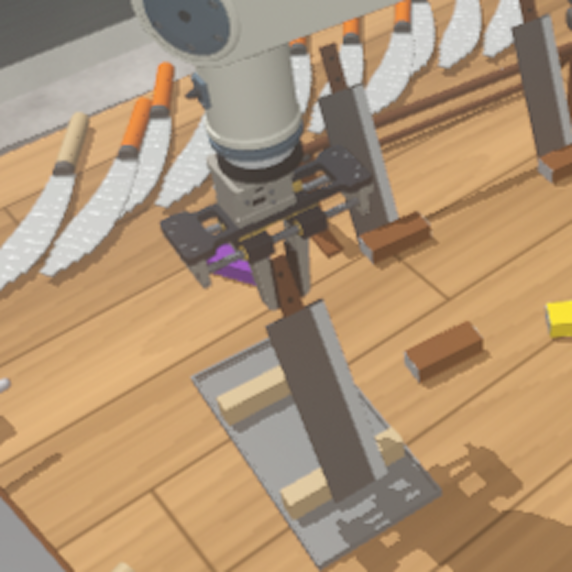

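apply_moves([
  {"x": 0,"y": -0.03,"z": 0,"roll": 0,"hand": 0.01},
  {"x": 0,"y": -0.035,"z": 0,"roll": 0.025,"hand": 0.01},
  {"x": 0,"y": -0.035,"z": 0,"roll": 0.024,"hand": 0.01},
  {"x": 0.02,"y": -0.03,"z": 0.01,"roll": 0,"hand": 0.01},
  {"x": 0.04,"y": 0,"z": 0.02,"roll": 0,"hand": 0.01},
  {"x": 0.05,"y": 0,"z": 0.025,"roll": 0,"hand": 0.01},
  {"x": 0.05,"y": 0,"z": 0.025,"roll": 0,"hand": 0.01},
  {"x": 0.05,"y": 0,"z": 0.025,"roll": 0,"hand": 0.01},
])

```text
t: 6.2
ee_pos: [0.5401, 0.0618, 0.3393]
tcp_rot: [-0.465, 0.534, -0.533, 0.464]
wrist_force: [1.3, -0.0, -8.8]
width: 0.0216
```

```bash
cat >> h.py <<'E'
def rk(X,Y,z,psi=-7.9):
    to(X*.99051+Y*.13744,-X*.13744+Y*.99051,z,psi)
E
python3 -c "
from h import *
rk(.60,-.0262,.34)"
```

```text
t 6.2 tcp [0.5401 0.0618 0.3393] yaw -7.9 w 0.0216 F [ 1.3 -0.  -8.8]
 roll -0.0 x 0.1616 y -0.0007 z 0.0735
```

apply_moves([
  {"x": 0.05,"y": 0,"z": 0.02,"roll": 0,"hand": 0.01},
  {"x": 0.05,"y": 0,"z": 0.02,"roll": 0,"hand": 0.01},
  {"x": 0.035,"y": 0,"z": 0.02,"roll": 0,"hand": 0.01},
  {"x": 0.017,"y": 0,"z": 0.013,"roll": 0,"hand": 0.01},
  {"x": 0.01,"y": 0,"z": 0,"roll": 0,"hand": 0.01},
  {"x": 0,"y": 0,"z": 0,"roll": 0,"hand": 0.01},
  {"x": 0,"y": 0,"z": 0,"roll": 0,"hand": 0.01},
  {"x": 0,"y": 0,"z": 0,"roll": 0,"hand": 0.01},
])

```text
t: 7.2
ee_pos: [0.5903, -0.1058, 0.3408]
tcp_rot: [-0.464, 0.533, -0.533, 0.465]
wrist_force: [-0.4, -0.0, -8.3]
width: 0.0214
```

```bash
cat >> h.py <<'E'
def face(bx,n='top',zl=.04,zh=.18,prt=True):
    # plane of blank front face from depth, rack axes
    im,d=get_image(n); P=cloud(n,d); a=np.radians(-7.9); X=np.array([np.cos(a),np.sin(a)]);Y=np.array([-X[1],X[0]])
    m=np.zeros(d.shape,bool); m[bx[1]:bx[3],bx[0]:bx[2]]=1; m&=(P[...,2]>zl)&(P[...,2]<zh)&(d>0)
    q=np.c_[P[m][:,:2]@X,P[m][:,:2]@Y,P[m][:,2]]
    rng=np.random.default_rng(0);best=None
    for _ in range(500):
        s=q[rng.choice(len(q),3,False)]; nn=np.cross(s[1]-s[0],s[2]-s[0]); l=np.linalg.norm(nn)
        if l<1e-7: continue
        k=abs((q-s[0])@nn/l)<.003
        if best is None or k.sum()>best.sum(): best=k
    w=q[best]; c=w.mean(0); nn=np.linalg.svd(w-c)[2][2]; nn*=np.sign(nn[2])
    print(n,"pts",len(w),"/",len(q),"slope",np.degrees(np.arccos(nn[2])).round(2),"yaw err",np.degrees(np.arctan2(-nn[1],-nn[0])).round(2),"X at z=0",(c[0]+nn[2]/nn[0]*c[2]).round(4),"Y 3-97%",np.percentile(w[:,1],[3,97]).round(4),"zrange",w[:,2].min().round(3),w[:,2].max().round(3))
    return im
E
python3 -c "
from h import *
rk(.60,-.0262,.34)
s=env.state()['ee_pos']
im=get_image('side')[0]
cv2.imwrite('pics/s5.png',cv2.resize(im[60:300,120:420],None,fx=2.4,fy=2.4))"
```

```text
t 7.2 tcp [ 0.5903 -0.1058  0.3408] yaw -7.86 w 0.0214 F [-0.4 -0.  -8.3]
 roll 0.0007 x 0.0025 y 0.0008 z 0.0007
```

View pics/s5.png

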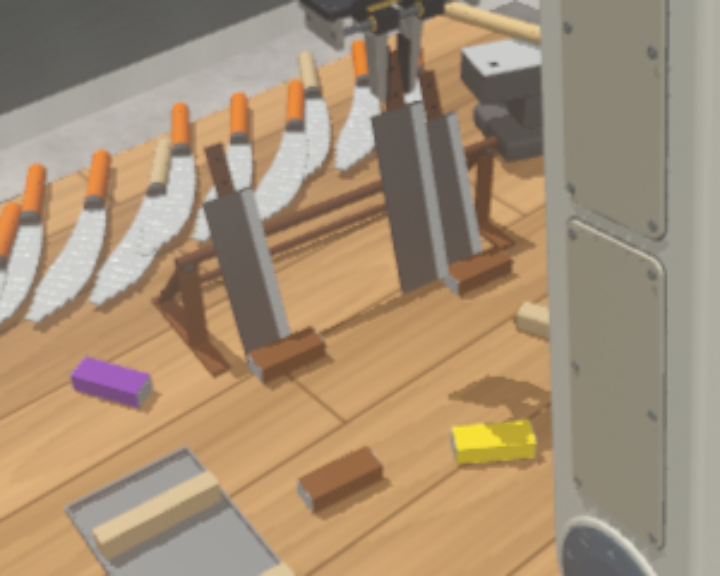

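```bash
python3 -c "
from h import *
face((278,104,306,178),'side',.09,.36)"
```

```text
side pts 1284 / 1811 slope 72.84 yaw err -0.29 X at z=0 0.4872 Y 3-97% [-0.055   0.0053] zrange 0.124 0.333
```

apply_moves([
  {"x": 0.002,"y": 0,"z": 0.03,"roll": 0,"hand": 0.01},
  {"x": 0,"y": 0,"z": 0.04,"roll": 0,"hand": 0.01},
  {"x": 0,"y": 0.015,"z": 0.03,"roll": 0,"hand": 0.01},
  {"x": 0,"y": 0.035,"z": 0.01,"roll": 0,"hand": 0.01},
  {"x": 0,"y": 0.035,"z": 0,"roll": 0,"hand": 0.01},
  {"x": 0,"y": 0.03,"z": 0,"roll": 0,"hand": 0.01},
  {"x": 0,"y": 0.005,"z": 0,"roll": 0,"hand": 0.01},
  {"x": 0,"y": 0,"z": 0,"roll": 0,"hand": 0.01},
])

```text
t: 8.3
ee_pos: [0.6994, -0.1237, 0.2213]
tcp_rot: [0.464, -0.533, 0.533, -0.464]
wrist_force: [-0.5, 0.6, -7.4]
width: 0.0219
```

```bash
python3 -c "
from h import *
rk(.709,-.0262,.2135)
face((285,110,320,200),'side',.03,.20)"
```

```text
t 8.3 tcp [ 0.6994 -0.1237  0.2213] yaw -7.91 w 0.0219 F [-0.5  0.6 -7.4]
 roll -0.0001 x -0.0002 y 0.0078 z -0.0008
side pts 736 / 1107 slope 67.71 yaw err -0.33 X at z=0 0.6408 Y 3-97% [-0.2074 -0.1442] zrange 0.03 0.196
```

apply_moves([
  {"x": 0,"y": 0.004,"z": 0,"roll": 0,"hand": 0.01},
  {"x": 0,"y": 0.005,"z": 0,"roll": 0,"hand": 0.01},
  {"x": 0,"y": 0.002,"z": 0.005,"roll": 0,"hand": 0.01},
  {"x": 0,"y": 0.002,"z": 0.005,"roll": 0,"hand": 0.01},
  {"x": 0,"y": 0.002,"z": 0.006,"roll": 0,"hand": 0.01},
  {"x": 0,"y": 0.002,"z": 0.006,"roll": 0,"hand": 0.01},
  {"x": 0,"y": 0.002,"z": 0.004,"roll": 0,"hand": 0.01},
  {"x": 0,"y": 0,"z": 0,"roll": 0,"hand": 0.01},
])

```text
t: 9.35
ee_pos: [0.7259, -0.1277, 0.2046]
tcp_rot: [0.464, -0.532, 0.534, -0.465]
wrist_force: [-3.0, -0.0, 5.2]
width: 0.0222
```

```bash
python3 -c "
from h import *
rk(.7367,-.0262,.2033)
im=get_image('side')[0]
cv2.imwrite('pics/s6.png',cv2.resize(im[60:240,180:380],None,fx=3,fy=3))
face((275,110,297,178),'side',.03,.22)
"
```

```text
t 9.35 tcp [ 0.7259 -0.1277  0.2046] yaw -7.92 w 0.0222 F [-3.  -0.   5.2]
 roll -0.0004 x -0.0005 y 0.0013 z 0.0001
side pts 179 / 318 slope 62.69 yaw err 2.66 X at z=0 0.631 Y 3-97% [-0.1439 -0.0389] zrange 0.034 0.163
```

View pics/s6.png

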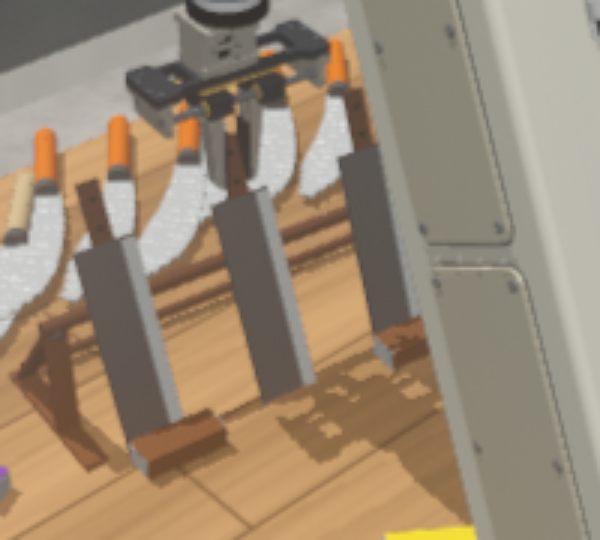

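```bash
python3 -c "
from h import *
face((250,128,284,194),'side',.01,.20)
face((263,125,345,205),'top',.02,.19)
"
```

```text
side pts 898 / 1368 slope 65.39 yaw err 0.04 X at z=0 0.6335 Y 3-97% [-0.0581  0.003 ] zrange 0.01 0.192
top pts 325 / 670 slope 68.08 yaw err 1.06 X at z=0 0.6414 Y 3-97% [-0.0815  0.0942] zrange 0.022 0.19
```

apply_moves([
  {"x": 0,"y": 0,"z": 0,"roll": 0,"hand": 0.026},
  {"x": 0,"y": 0,"z": 0,"roll": 0,"hand": 0.035},
  {"x": 0,"y": 0,"z": 0,"roll": 0,"hand": 0.055},
  {"x": 0,"y": 0,"z": 0,"roll": 0,"hand": 0.06},
  {"x": 0,"y": -0.03,"z": 0,"roll": 0,"hand": 0.06},
  {"x": 0,"y": -0.04,"z": 0,"roll": 0,"hand": 0.06},
  {"x": 0,"y": -0.04,"z": 0,"roll": 0,"hand": 0.06},
  {"x": 0,"y": -0.03,"z": 0,"roll": 0,"hand": 0.06},
])

```text
t: 10.55
ee_pos: [0.7252, -0.1275, 0.3436]
tcp_rot: [0.464, -0.533, 0.534, -0.465]
wrist_force: [0.3, -0.3, 0.2]
width: 0.0601
```

```bash
python3 -c "
from h import *
to(.4354,.1069,.2,-8.7)
face((250,128,284,194),'side',.01,.20)
"
```

```text
t 10.55 tcp [ 0.7252 -0.1275  0.3436] yaw -7.92 w 0.0601 F [ 0.3 -0.3  0.2]
 roll 0.0137 x -0.1879 y 0.1436 z -0.3219
side pts 890 / 1364 slope 65.18 yaw err 0.12 X at z=0 0.6332 Y 3-97% [-0.0592  0.003 ] zrange 0.011 0.192
```

```bash
python3 -c "
from h import *
print(env.state()['q'].round(2) if hasattr(env.state()['q'],'round') else env.state()['q'])
p=np.array(env.state()['ee_pos']); d=(np.array([.4354,.1069])-p[:2])/8
for i in range(8):
    a=np.radians(-7.9+10*i); c,s=np.cos(a),np.sin(a); print(round(d[0]*s-d[1]*c,3),round(d[0]*c+d[1]*s,3))
"
```

```text
[-0.18  0.45  1.2  -0.    1.48  1.53]
-0.024 -0.04
-0.031 -0.035
-0.036 -0.029
-0.041 -0.023
-0.044 -0.015
-0.046 -0.007
-0.047 0.001
-0.046 0.009
```

apply_moves([
  {"x": -0.024,"y": 0,"z": -0.04,"roll": -0.1745,"hand": 0.07},
  {"x": -0.031,"y": 0,"z": -0.035,"roll": -0.1745,"hand": 0.07},
  {"x": -0.036,"y": 0,"z": -0.029,"roll": -0.1745,"hand": 0.07},
  {"x": -0.041,"y": 0,"z": -0.023,"roll": -0.1745,"hand": 0.07},
  {"x": -0.044,"y": 0,"z": -0.015,"roll": -0.1745,"hand": 0.07},
  {"x": -0.046,"y": 0.02,"z": -0.007,"roll": -0.1745,"hand": 0.07},
  {"x": -0.047,"y": 0.04,"z": 0.001,"roll": -0.1745,"hand": 0.07},
  {"x": -0.046,"y": 0.04,"z": 0.009,"roll": -0.1745,"hand": 0.07},
])

```text
t: 11.6
ee_pos: [0.4336, 0.1087, 0.2405]
tcp_rot: [-0.699, 0.108, -0.109, 0.699]
wrist_force: [0.9, 0.5, -0.3]
width: 0.0698
```

```bash
python3 -c "
from h import *
to(.4354,.1069,.01,81.3)
"
```

```text
t 11.6 tcp [0.4336 0.1087 0.2405] yaw 72.38 w 0.0698 F [ 0.9  0.5 -0.3]
 roll -0.1557 x 0.002 y 0.2305 z -0.0015
```

apply_moves([
  {"x": 0.002,"y": 0.05,"z": -0.001,"roll": -0.156,"hand": 0.07},
  {"x": 0,"y": 0.06,"z": 0,"roll": 0,"hand": 0.07},
  {"x": 0,"y": 0.055,"z": 0,"roll": 0,"hand": 0.07},
  {"x": 0,"y": 0.045,"z": 0,"roll": 0,"hand": 0.07},
  {"x": 0,"y": 0.022,"z": 0,"roll": 0,"hand": 0.07},
  {"x": 0,"y": 0,"z": 0,"roll": 0,"hand": 0.05},
  {"x": 0,"y": 0,"z": 0,"roll": 0,"hand": 0.02},
  {"x": 0,"y": 0,"z": 0,"roll": 0,"hand": 0.02},
])

```text
t: 12.6
ee_pos: [0.4375, 0.1066, 0.0107]
tcp_rot: [-0.705, 0.055, -0.056, 0.705]
wrist_force: [-0.9, 0.5, -1.0]
width: 0.0421
```

```bash
python3 -c "
from h import *
to(.4354,.1069,.01,81.3); rk(.588,-.027,.012,82.1)
"
```

```text
t 12.6 tcp [0.4375 0.1066 0.0107] yaw 81.01 w 0.0421 F [-0.9  0.5 -1. ]
 roll -0.0051 x -0.0021 y 0.0007 z -0.0
t 12.6 tcp [0.4375 0.1066 0.0107] yaw 81.01 w 0.0421 F [-0.9  0.5 -1. ]
 roll -0.0191 x 0.1693 y -0.0013 z -0.1927
```

apply_moves([
  {"x": 0,"y": 0,"z": 0,"roll": 0,"hand": 0.02},
  {"x": 0,"y": 0,"z": 0,"roll": 0,"hand": 0.02},
  {"x": 0,"y": -0.03,"z": 0,"roll": -0.019,"hand": 0.02},
  {"x": 0.015,"y": -0.02,"z": -0.02,"roll": 0,"hand": 0.02},
  {"x": 0.035,"y": 0,"z": -0.04,"roll": 0,"hand": 0.02},
  {"x": 0.04,"y": 0,"z": -0.045,"roll": 0,"hand": 0.02},
  {"x": 0.035,"y": 0,"z": -0.04,"roll": 0,"hand": 0.02},
  {"x": 0.03,"y": 0,"z": -0.035,"roll": 0,"hand": 0.02},
])

```text
t: 13.6
ee_pos: [0.5654, -0.095, 0.0592]
tcp_rot: [-0.705, 0.049, -0.049, 0.705]
wrist_force: [0.8, 0.9, -6.8]
width: 0.0357
```

```bash
python3 -c "
from h import *
rk(.585,-.027,.0115,82.1)
"
```

```text
t 13.6 tcp [ 0.5654 -0.095   0.0592] yaw 82.05 w 0.0357 F [ 0.8  0.9 -6.8]
 roll -0.0008 x 0.0119 y 0.0477 z -0.0106
```

apply_moves([
  {"x": 0.009,"y": 0.015,"z": -0.0105,"roll": 0,"hand": 0.02},
  {"x": 0,"y": 0.022,"z": 0,"roll": 0,"hand": 0.02},
  {"x": 0,"y": 0.01,"z": 0,"roll": 0,"hand": 0.02},
  {"x": 0,"y": 0,"z": 0,"roll": 0,"hand": 0.02},
  {"x": 0,"y": 0,"z": 0,"roll": 0,"hand": 0.046},
  {"x": 0,"y": 0,"z": 0,"roll": 0,"hand": 0.046},
  {"x": 0,"y": -0.03,"z": 0,"roll": 0,"hand": 0.046},
  {"x": -0.03,"y": -0.04,"z": 0,"roll": 0,"hand": 0.046},
])

```text
t: 14.6
ee_pos: [0.5445, -0.1008, 0.0838]
tcp_rot: [0.705, -0.048, 0.049, -0.705]
wrist_force: [-0.1, 1.5, 0.6]
width: 0.0457
```

```bash
cat >> h.py <<'E'
def bars():
    im,d=get_image('top'); P=cloud('top',d); a=np.radians(-7.9); X=np.array([np.cos(a),np.sin(a)]);Y=np.array([-X[1],X[0]])
    x=P[...,:2]@X;y=P[...,:2]@Y; b,r=im[...,0].astype(int),im[...,2].astype(int)
    for n,yc in (("L",.114),("new",-.027),("R",-.181)):
        m=(P[...,2]>.0235)&(P[...,2]<.031)&(abs(y-yc)<.06)&(x>.54)&(x<.65)
        q=np.c_[x[m],y[m]]
        if len(q)<20: print(n,len(q)); continue
        r_=cv2.minAreaRect((q*1000).astype(np.float32)); print(n,len(q),"rect",np.round(r_[0],1),np.round(r_[1],1),round(r_[2],1),"X",np.percentile(q[:,0],[2,98]).round(4),"Y",np.percentile(q[:,1],[2,98]).round(4))
    return im
E
python3 -c "
from h import *
rk(.52,-.027,.0115,-7.9)
im=bars()
cv2.imwrite('pics/t7.png',cv2.resize(im[110:240,220:400],None,fx=4,fy=4))
face((250,128,284,194),'side',.03,.20)
"
```

```text
t 14.6 tcp [ 0.5445 -0.1008  0.0838] yaw 82.11 w 0.0457 F [-0.1  1.5  0.6]
 roll 1.5709 x 0.002 y 0.0723 z -0.0332
L 295 rect [626.4 112. ] [89.7 47.2] 90.0 X [0.6035 0.6491] Y [0.0683 0.1561]
new 4
R 243 rect [ 626.8 -186.2] [46.1 78.1] 0.2 X [0.6047 0.6494] Y [-0.2244 -0.1515]
side pts 694 / 1167 slope 65.63 yaw err 0.42 X at z=0 0.6339 Y 3-97% [-0.0573  0.0032] zrange 0.03 0.191
```

View pics/t7.png

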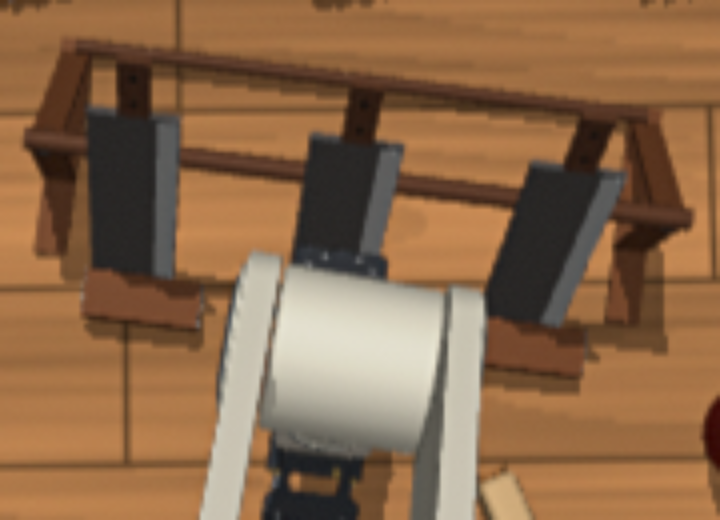

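apply_moves([
  {"x": -0.025,"y": 0,"z": 0,"roll": 0.1745,"hand": 0.045},
  {"x": 0,"y": 0,"z": 0,"roll": 0.1745,"hand": 0.045},
  {"x": 0,"y": 0,"z": 0,"roll": 0.1745,"hand": 0.045},
  {"x": 0,"y": 0,"z": 0,"roll": 0.1745,"hand": 0.045},
  {"x": 0,"y": 0,"z": 0,"roll": 0.1745,"hand": 0.045},
  {"x": 0,"y": 0,"z": 0,"roll": 0.1745,"hand": 0.045},
  {"x": 0,"y": 0,"z": 0,"roll": 0.1745,"hand": 0.045},
  {"x": 0,"y": 0,"z": 0,"roll": 0.1745,"hand": 0.045},
])

```text
t: 15.7
ee_pos: [0.519, -0.0973, 0.0826]
tcp_rot: [-0.507, 0.492, -0.492, 0.508]
wrist_force: [-0.6, 0.3, -0.4]
width: 0.0446
```

```bash
python3 -c "
from h import *
rk(.53,-.0275,.008,-7.9)
bars()
"
```

```text
t 15.7 tcp [ 0.519  -0.0973  0.0826] yaw 1.79 w 0.0446 F [-0.6  0.3 -0.4]
 roll 0.169 x 0.0024 y 0.0746 z 0.0025
L 295 rect [626.1 111.9] [46.6 89.6] 0.0 X [0.6034 0.6481] Y [0.0689 0.1555]
new 29 rect [622.9  -8.9] [ 43.6 103.4] 46.2 X [0.574  0.6478] Y [-0.0588  0.0114]
R 280 rect [ 626.7 -180.1] [90.2 46.6] 89.7 X [0.6042 0.6494] Y [-0.2233 -0.1394]
```

apply_moves([
  {"x": 0.002,"y": 0,"z": 0.0,"roll": 0.169,"hand": 0.045},
  {"x": 0,"y": 0.04,"z": 0,"roll": 0,"hand": 0.045},
  {"x": 0,"y": 0.034,"z": 0,"roll": 0,"hand": 0.045},
  {"x": 0,"y": 0,"z": 0.012,"roll": 0,"hand": 0.045},
  {"x": 0,"y": 0,"z": 0.012,"roll": 0,"hand": 0.045},
  {"x": 0,"y": 0,"z": 0.012,"roll": 0,"hand": 0.045},
  {"x": 0,"y": 0,"z": 0.012,"roll": 0,"hand": 0.045},
  {"x": 0,"y": 0,"z": 0.004,"roll": 0,"hand": 0.045},
])

```text
t: 16.75
ee_pos: [0.5707, -0.1063, 0.0096]
tcp_rot: [0.466, -0.532, 0.532, -0.466]
wrist_force: [-6.0, 0.5, 5.6]
width: 0.0453
```

```bash
python3 -c "
from h import *
rk(.594,-.0275,.008,-7.9)
face((250,128,284,194),'side',.03,.20)
im=get_image('side')[0]
cv2.imwrite('pics/s8.png',cv2.resize(im[100:240,220:380],None,fx=4,fy=4))
"
```

```text
t 16.75 tcp [ 0.5707 -0.1063  0.0096] yaw -7.55 w 0.0453 F [-6.   0.5  5.6]
 roll 0.0061 x 0.0007 y 0.0016 z 0.0141
side pts 494 / 1525 slope 66.02 yaw err 0.01 X at z=0 0.636 Y 3-97% [-0.0572  0.0035] zrange 0.075 0.192
```

View pics/s8.png

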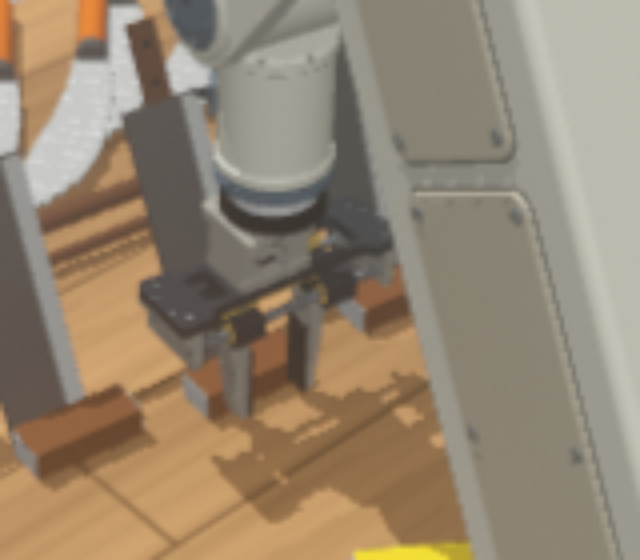

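apply_moves([
  {"x": 0,"y": 0,"z": 0.003,"roll": 0.006,"hand": 0.045},
  {"x": 0,"y": 0,"z": 0.003,"roll": 0,"hand": 0.045},
  {"x": 0,"y": 0,"z": 0.002,"roll": 0,"hand": 0.045},
  {"x": 0,"y": 0,"z": 0.002,"roll": 0,"hand": 0.045},
  {"x": 0,"y": 0,"z": 0.001,"roll": 0,"hand": 0.045},
  {"x": 0,"y": 0,"z": 0.001,"roll": 0,"hand": 0.045},
  {"x": 0,"y": 0,"z": 0,"roll": 0,"hand": 0.045},
  {"x": 0,"y": 0,"z": 0,"roll": 0,"hand": 0.045},
])

```text
t: 17.85
ee_pos: [0.5809, -0.1077, 0.0089]
tcp_rot: [-0.465, 0.534, -0.533, 0.464]
wrist_force: [-5.8, 1.2, 4.5]
width: 0.0453
```

```bash
python3 -c "
from h import *
rk(.594,-.0275,.008,-7.9)
face((250,122,276,180),'side',.06,.20)
face((210,140,236,200),'side',.06,.20)
"
```

```text
t 17.85 tcp [ 0.5809 -0.1077  0.0089] yaw -7.92 w 0.0453 F [-5.8  1.2  4.5]
 roll -0.0003 x 0.0007 y 0.0009 z 0.0038
side pts 494 / 1118 slope 64.94 yaw err -1.76 X at z=0 0.6323 Y 3-97% [-0.0544  0.0042] zrange 0.085 0.199
side pts 781 / 1032 slope 67.92 yaw err 1.07 X at z=0 0.6405 Y 3-97% [0.0917 0.1527] zrange 0.06 0.198
```

apply_moves([
  {"x": 0,"y": 0,"z": 0.001,"roll": 0,"hand": 0.045},
  {"x": 0,"y": 0,"z": 0,"roll": 0,"hand": 0.045},
  {"x": 0,"y": 0,"z": -0.01,"roll": 0,"hand": 0.045},
  {"x": 0,"y": 0,"z": -0.03,"roll": 0,"hand": 0.045},
  {"x": 0,"y": -0.01,"z": -0.055,"roll": 0,"hand": 0.045},
  {"x": 0,"y": -0.06,"z": -0.01,"roll": 0,"hand": 0.045},
  {"x": 0,"y": -0.03,"z": -0.05,"roll": 0,"hand": 0.045},
  {"x": 0,"y": 0,"z": -0.05,"roll": 0,"hand": 0.045},
])

```text
t: 18.95
ee_pos: [0.3808, -0.08, 0.1108]
tcp_rot: [0.463, -0.531, 0.535, -0.466]
wrist_force: [0.1, -0.2, -0.2]
width: 0.0449
```

```bash
python3 -c "
from h import *
rk(.594,-.0275,.008,-7.9)
face((250,122,284,190),'side',.03,.20)
face((210,140,240,205),'side',.03,.20)
face((288,120,325,175),'side',.03,.20)
for b in ((235,120,270,185),(285,138,325,190),(340,135,380,195)): face(b,'top',.034,.20)
im=bars()
cv2.imwrite('pics/t9.png',cv2.resize(im[110:240,220:400],None,fx=4,fy=4))
"
```

```text
t 18.95 tcp [ 0.3808 -0.08    0.1108] yaw -7.91 w 0.0449 F [ 0.1 -0.2 -0.2]
 roll -0.0002 x 0.0006 y 0.1028 z 0.2058
side pts 883 / 1267 slope 64.94 yaw err 1.45 X at z=0 0.6323 Y 3-97% [-0.0594  0.0028] zrange 0.03 0.2
side pts 919 / 1282 slope 67.56 yaw err -0.49 X at z=0 0.6401 Y 3-97% [0.0916 0.1525] zrange 0.03 0.198
side pts 598 / 946 slope 67.81 yaw err 2.02 X at z=0 0.6408 Y 3-97% [-0.2085 -0.1455] zrange 0.03 0.174
top pts 750 / 934 slope 67.86 yaw err -0.04 X at z=0 0.6392 Y 3-97% [0.093  0.1532] zrange 0.035 0.2
top pts 794 / 940 slope 65.51 yaw err -0.43 X at z=0 0.6324 Y 3-97% [-0.0572  0.0026] zrange 0.034 0.2
top pts 766 / 930 slope 67.86 yaw err 0.05 X at z=0 0.6394 Y 3-97% [-0.2062 -0.1451] zrange 0.035 0.199
L 301 rect [626.  112.3] [90.1 47.1] 89.4 X [0.6035 0.6485] Y [0.0687 0.1559]
new 305 rect [623.1 -24.4] [90.7 50.1] 88.7 X [0.599  0.6463] Y [-0.0673  0.0186]
R 303 rect [ 626.9 -180.9] [90.3 46.2] 89.9 X [0.6047 0.6491] Y [-0.2245 -0.1387]
```

View pics/t9.png

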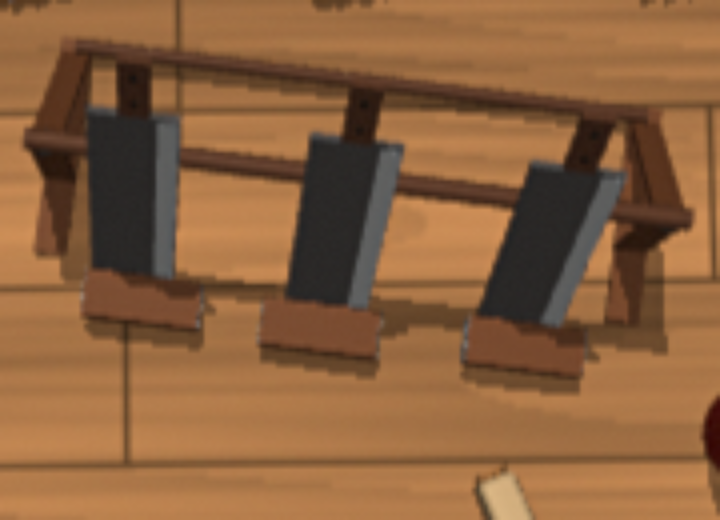

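apply_moves([
  {"x": 0,"y": 0.03,"z": 0.05,"roll": 0,"hand": 0.06},
  {"x": 0,"y": 0.04,"z": 0.045,"roll": 0,"hand": 0.06},
  {"x": 0,"y": 0.032,"z": 0.045,"roll": 0,"hand": 0.06},
  {"x": 0,"y": 0,"z": 0.04,"roll": 0,"hand": 0.06},
  {"x": 0,"y": 0,"z": 0.01,"roll": 0,"hand": 0.06},
  {"x": 0,"y": 0,"z": 0.006,"roll": 0,"hand": 0.06},
  {"x": 0,"y": 0,"z": 0.003,"roll": 0,"hand": 0.06},
  {"x": 0,"y": 0,"z": 0.003,"roll": 0,"hand": 0.06},
])

```text
t: 20.3
ee_pos: [0.5792, -0.1074, 0.0069]
tcp_rot: [-0.464, 0.533, -0.533, 0.464]
wrist_force: [0.1, 0.1, -1.1]
width: 0.0601
```

```bash
python3 -c "
from h import *
rk(.5965,-.0275,.008,-7.9)
"
```

```text
t 20.3 tcp [ 0.5792 -0.1074  0.0069] yaw -7.92 w 0.0601 F [ 0.1  0.1 -1.1]
 roll -0.0004 x 0.0007 y -0.0011 z 0.0081
```

apply_moves([
  {"x": 0,"y": 0,"z": 0.001,"roll": 0,"hand": 0.06},
  {"x": 0,"y": 0,"z": 0.001,"roll": 0,"hand": 0.06},
  {"x": 0,"y": 0,"z": 0.0015,"roll": 0,"hand": 0.06},
  {"x": 0,"y": 0,"z": 0.0015,"roll": 0,"hand": 0.06},
  {"x": 0,"y": 0,"z": 0.0015,"roll": 0,"hand": 0.06},
  {"x": 0,"y": 0,"z": 0.0015,"roll": 0,"hand": 0.06},
  {"x": 0,"y": 0,"z": 0,"roll": 0,"hand": 0.06},
  {"x": 0,"y": 0,"z": 0,"roll": 0,"hand": 0.06},
])

```text
t: 21.3
ee_pos: [0.5818, -0.1077, 0.0058]
tcp_rot: [-0.467, 0.536, -0.53, 0.462]
wrist_force: [-17.2, 1.9, 12.8]
width: 0.0597
```

```bash
python3 -c "
from h import *
rk(.5965,-.0275,.008,-7.9)
"
```

```text
t 21.3 tcp [ 0.5818 -0.1077  0.0058] yaw -7.91 w 0.0597 F [-17.2   1.9  12.8]
 roll -0.0002 x 0.0008 y -0.0022 z 0.0055
```

apply_moves([
  {"x": 0,"y": 0,"z": -0.01,"roll": 0,"hand": 0.06},
  {"x": 0,"y": 0,"z": -0.04,"roll": 0,"hand": 0.06},
  {"x": 0,"y": 0,"z": -0.055,"roll": 0,"hand": 0.06},
  {"x": 0,"y": -0.05,"z": -0.03,"roll": 0,"hand": 0.06},
  {"x": 0,"y": -0.05,"z": -0.03,"roll": 0,"hand": 0.06},
  {"x": 0,"y": 0,"z": -0.04,"roll": 0,"hand": 0.06},
  {"x": 0,"y": 0,"z": 0,"roll": 0,"hand": 0.06},
  {"x": 0,"y": 0,"z": 0,"roll": 0,"hand": 0.06},
])

```text
t: 22.3
ee_pos: [0.3858, -0.0806, 0.1069]
tcp_rot: [0.464, -0.533, 0.534, -0.465]
wrist_force: [-0.0, -0.3, -0.7]
width: 0.0601
```

```bash
cat > m.py <<'E'
from h import *
rk(.5965,-.0275,.008,-7.9)
face((250,122,284,190),'side',.03,.20)
face((210,140,240,205),'side',.03,.20)
for b in ((235,120,270,185),(285,138,325,190),(340,135,380,195)): face(b,'top',.034,.20)
bars()
E
python3 m.py
```

```text
t 22.3 tcp [ 0.3858 -0.0806  0.1069] yaw -7.92 w 0.0601 F [-0.  -0.3 -0.7]
 roll -0.0004 x 0.0007 y 0.0989 z 0.2033
side pts 855 / 1267 slope 65.47 yaw err -0.88 X at z=0 0.6339 Y 3-97% [-0.0589  0.0034] zrange 0.03 0.199
side pts 911 / 1290 slope 67.73 yaw err 0.3 X at z=0 0.6405 Y 3-97% [0.0914 0.1528] zrange 0.03 0.199
top pts 761 / 941 slope 67.7 yaw err -0.4 X at z=0 0.6389 Y 3-97% [0.0929 0.1534] zrange 0.035 0.2
top pts 795 / 943 slope 65.47 yaw err -0.39 X at z=0 0.6324 Y 3-97% [-0.0573  0.0031] zrange 0.034 0.2
top pts 751 / 920 slope 67.95 yaw err -0.4 X at z=0 0.6398 Y 3-97% [-0.206  -0.1453] zrange 0.034 0.2
L 313 rect [626.3 112.5] [47.1 90.6] 0.1 X [0.6035 0.6492] Y [0.0691 0.156 ]
new 299 rect [623.9 -24. ] [51.5 90. ] 0.4 X [0.5989 0.6468] Y [-0.067  0.019]
R 294 rect [ 626.6 -180.6] [46.2 90.6] 0.4 X [0.6043 0.6487] Y [-0.2243 -0.1372]
```

apply_moves([
  {"x": 0,"y": 0.05,"z": 0.045,"roll": 0,"hand": 0.06},
  {"x": 0,"y": 0.05,"z": 0.045,"roll": 0,"hand": 0.06},
  {"x": 0,"y": 0.001,"z": 0.055,"roll": 0,"hand": 0.06},
  {"x": 0,"y": 0,"z": 0.04,"roll": 0,"hand": 0.06},
  {"x": 0,"y": 0,"z": 0.01,"roll": 0,"hand": 0.06},
  {"x": 0,"y": 0,"z": 0.004,"roll": 0,"hand": 0.06},
  {"x": 0,"y": 0,"z": 0.003,"roll": 0,"hand": 0.06},
  {"x": 0,"y": 0,"z": 0.002,"roll": 0,"hand": 0.06},
])

```text
t: 23.6
ee_pos: [0.5796, -0.1075, 0.0128]
tcp_rot: [-0.464, 0.534, -0.533, 0.464]
wrist_force: [-0.7, -0.6, 1.1]
width: 0.0599
```

apply_moves([
  {"x": 0,"y": 0,"z": 0.001,"roll": 0,"hand": 0.06},
  {"x": 0,"y": 0,"z": 0.001,"roll": 0,"hand": 0.06},
  {"x": 0,"y": 0,"z": 0.001,"roll": 0,"hand": 0.06},
  {"x": 0,"y": 0,"z": 0.001,"roll": 0,"hand": 0.06},
  {"x": 0,"y": 0,"z": 0.001,"roll": 0,"hand": 0.06},
  {"x": 0,"y": 0,"z": 0,"roll": 0,"hand": 0.06},
  {"x": 0,"y": 0,"z": 0,"roll": 0,"hand": 0.06},
  {"x": 0,"y": 0,"z": 0,"roll": 0,"hand": 0.06},
])

```text
t: 24.6
ee_pos: [0.5817, -0.1077, 0.0121]
tcp_rot: [-0.466, 0.535, -0.531, 0.463]
wrist_force: [-10.6, 1.4, 7.9]
width: 0.06
```

```bash
python3 -c "
from h import *
rk(.5975,-.0275,.008,-7.9); print(R.from_quat(env.state()['tcp_rot']).as_matrix().round(4))
im=get_image('side')[0]
cv2.imwrite('pics/s10.png',cv2.resize(im[120:230,240:350],None,fx=5,fy=5,interpolation=cv2.INTER_CUBIC))
"
```

```text
t 24.6 tcp [ 0.5817 -0.1077  0.0121] yaw -7.92 w 0.06 F [-10.6   1.4   7.9]
 roll -0.0003 x 0.0007 y 0.0041 z 0.0065
[[-1.377e-01 -6.900e-03  9.904e-01]
 [-9.905e-01  1.100e-03 -1.377e-01]
 [-2.000e-04 -1.000e+00 -7.000e-03]]
```

View pics/s10.png

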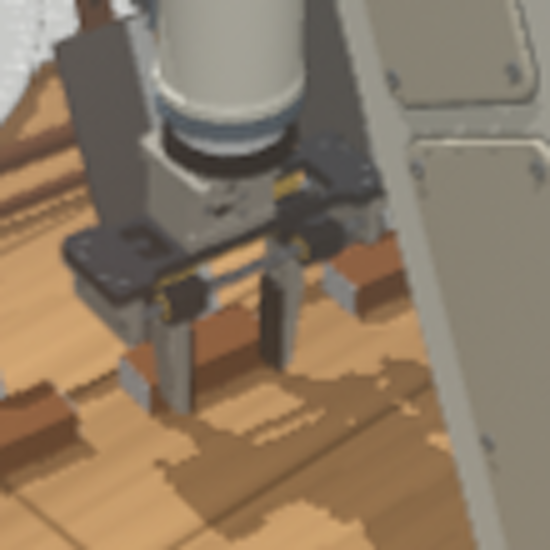

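apply_moves([
  {"x": 0,"y": -0.002,"z": 0.001,"roll": 0,"hand": 0.06},
  {"x": 0,"y": -0.001,"z": 0.001,"roll": 0,"hand": 0.06},
  {"x": 0,"y": -0.0005,"z": 0.001,"roll": 0,"hand": 0.06},
  {"x": 0,"y": -0.0005,"z": 0.001,"roll": 0,"hand": 0.06},
  {"x": 0,"y": -0.0005,"z": 0.001,"roll": 0,"hand": 0.06},
  {"x": 0,"y": -0.0005,"z": 0.001,"roll": 0,"hand": 0.06},
  {"x": 0,"y": 0,"z": 0,"roll": 0,"hand": 0.06},
  {"x": 0,"y": 0,"z": 0,"roll": 0,"hand": 0.06},
])

```text
t: 25.65
ee_pos: [0.5863, -0.1083, 0.0162]
tcp_rot: [-0.466, 0.536, -0.531, 0.462]
wrist_force: [-12.0, 1.3, 1.5]
width: 0.0598
```

```bash
python3 -c "
from h import *
rk(.5975,-.0275,.008,-7.9)
"
```

```text
t 25.65 tcp [ 0.5863 -0.1083  0.0162] yaw -7.91 w 0.0598 F [-12.    1.3   1.5]
 roll -0.0002 x 0.0008 y 0.0082 z 0.0019
```

apply_moves([
  {"x": 0,"y": 0,"z": 0.0007,"roll": 0,"hand": 0.06},
  {"x": 0,"y": 0,"z": 0.0007,"roll": 0,"hand": 0.06},
  {"x": 0,"y": 0,"z": 0.0006,"roll": 0,"hand": 0.06},
  {"x": 0,"y": 0,"z": 0,"roll": 0,"hand": 0.06},
  {"x": 0,"y": 0,"z": -0.005,"roll": 0,"hand": 0.06},
  {"x": 0,"y": 0,"z": -0.015,"roll": 0,"hand": 0.06},
  {"x": 0,"y": 0,"z": -0.05,"roll": 0,"hand": 0.06},
  {"x": 0,"y": -0.01,"z": -0.06,"roll": 0,"hand": 0.06},
])

```text
t: 26.65
ee_pos: [0.4636, -0.0913, 0.0276]
tcp_rot: [0.464, -0.533, 0.534, -0.465]
wrist_force: [0.2, -0.1, 1.2]
width: 0.06
```

apply_moves([
  {"x": 0,"y": -0.04,"z": -0.04,"roll": 0,"hand": 0.06},
  {"x": 0,"y": -0.04,"z": -0.045,"roll": 0,"hand": 0.06},
  {"x": 0,"y": 0,"z": 0,"roll": 0,"hand": 0.06},
  {"x": 0,"y": 0,"z": 0,"roll": 0,"hand": 0.06},
  {"x": 0,"y": 0,"z": 0,"roll": 0,"hand": 0.06},
  {"x": 0,"y": 0,"z": 0,"roll": 0,"hand": 0.06},
  {"x": 0,"y": 0,"z": 0,"roll": 0,"hand": 0.06},
  {"x": 0,"y": 0,"z": 0,"roll": 0,"hand": 0.06},
])

```text
t: 27.65
ee_pos: [0.3803, -0.0797, 0.1073]
tcp_rot: [-0.464, 0.534, -0.533, 0.464]
wrist_force: [-0.2, -0.1, 0.3]
width: 0.0602
```

```bash
python3 m.py
```

```text
t 27.65 tcp [ 0.3803 -0.0797  0.1073] yaw -7.92 w 0.0602 F [-0.2 -0.1  0.3]
 roll -0.0003 x 0.0008 y 0.0993 z 0.2088
side pts 853 / 1256 slope 67.18 yaw err 0.89 X at z=0 0.6388 Y 3-97% [-0.0587  0.0035] zrange 0.03 0.199
side pts 951 / 1284 slope 67.73 yaw err 0.01 X at z=0 0.64 Y 3-97% [0.0925 0.1523] zrange 0.03 0.199
top pts 757 / 939 slope 67.87 yaw err -0.7 X at z=0 0.6393 Y 3-97% [0.0928 0.1532] zrange 0.034 0.2
top pts 776 / 916 slope 67.09 yaw err -0.56 X at z=0 0.6373 Y 3-97% [-0.0574  0.003 ] zrange 0.034 0.2
top pts 765 / 935 slope 68.04 yaw err -0.37 X at z=0 0.6401 Y 3-97% [-0.206  -0.1451] zrange 0.034 0.199
L 304 rect [626.4 112.4] [47.1 90.5] 0.2 X [0.6035 0.6489] Y [0.0687 0.1561]
new 305 rect [626.1 -24.6] [89.3 47.1] 89.9 X [0.6037 0.6487] Y [-0.0668  0.0186]
R 303 rect [ 626.6 -180.5] [90.8 46.4] 89.7 X [0.6041 0.6481] Y [-0.2234 -0.1366]
```

apply_moves([
  {"x": 0,"y": 0.045,"z": 0.045,"roll": 0,"hand": 0.06},
  {"x": 0,"y": 0.045,"z": 0.045,"roll": 0,"hand": 0.06},
  {"x": 0,"y": 0.005,"z": 0.055,"roll": 0,"hand": 0.06},
  {"x": 0,"y": 0,"z": 0.045,"roll": 0,"hand": 0.06},
  {"x": 0,"y": 0,"z": 0.01,"roll": 0,"hand": 0.06},
  {"x": 0,"y": 0,"z": 0.003,"roll": 0,"hand": 0.06},
  {"x": 0,"y": 0,"z": 0,"roll": 0,"hand": 0.06},
  {"x": 0,"y": 0,"z": 0,"roll": 0,"hand": 0.06},
])

```text
t: 28.95
ee_pos: [0.5787, -0.1073, 0.0144]
tcp_rot: [-0.464, 0.534, -0.533, 0.464]
wrist_force: [-0.3, -1.0, 0.8]
width: 0.06
```

```bash
python3 -c "
from h import *
rk(.599,-.0275,.012,-7.9)
"
```

```text
t 28.95 tcp [ 0.5787 -0.1073  0.0144] yaw -7.92 w 0.06 F [-0.3 -1.   0.8]
 roll -0.0004 x 0.0007 y 0.0024 z 0.0111
```

apply_moves([
  {"x": 0,"y": 0,"z": 0.004,"roll": 0,"hand": 0.06},
  {"x": 0,"y": 0,"z": 0.003,"roll": 0,"hand": 0.06},
  {"x": 0,"y": -0.001,"z": 0.002,"roll": 0,"hand": 0.06},
  {"x": 0,"y": -0.001,"z": 0.002,"roll": 0,"hand": 0.06},
  {"x": 0,"y": -0.001,"z": 0.001,"roll": 0,"hand": 0.06},
  {"x": 0,"y": -0.001,"z": 0.001,"roll": 0,"hand": 0.06},
  {"x": 0,"y": 0,"z": 0.0005,"roll": 0,"hand": 0.06},
  {"x": 0,"y": 0,"z": 0,"roll": 0,"hand": 0.06},
])

```text
t: 29.95
ee_pos: [0.5881, -0.1086, 0.0168]
tcp_rot: [-0.467, 0.536, -0.531, 0.462]
wrist_force: [-11.8, 0.6, 2.0]
width: 0.0602
```

```bash
python3 -c "
from h import *
rk(.599,-.0275,.012,-7.9)
"
```

```text
t 29.95 tcp [ 0.5881 -0.1086  0.0168] yaw -7.91 w 0.0602 F [-11.8   0.6   2. ]
 roll -0.0002 x 0.0008 y 0.0048 z 0.0015
```

apply_moves([
  {"x": 0,"y": 0,"z": 0.0008,"roll": 0,"hand": 0.06},
  {"x": 0,"y": 0,"z": 0.0008,"roll": 0,"hand": 0.06},
  {"x": 0,"y": 0,"z": 0,"roll": 0,"hand": 0.06},
  {"x": 0,"y": 0,"z": 0,"roll": 0,"hand": 0.06},
  {"x": 0,"y": 0,"z": -0.005,"roll": 0,"hand": 0.06},
  {"x": 0,"y": 0,"z": -0.015,"roll": 0,"hand": 0.06},
  {"x": 0,"y": 0,"z": -0.05,"roll": 0,"hand": 0.06},
  {"x": 0,"y": -0.01,"z": -0.06,"roll": 0,"hand": 0.06},
])

```text
t: 30.95
ee_pos: [0.4649, -0.0915, 0.0282]
tcp_rot: [0.464, -0.533, 0.534, -0.465]
wrist_force: [-0.1, -0.5, 0.2]
width: 0.06
```

apply_moves([
  {"x": 0,"y": -0.04,"z": -0.04,"roll": 0,"hand": 0.06},
  {"x": 0,"y": -0.04,"z": -0.045,"roll": 0,"hand": 0.06},
  {"x": 0,"y": 0,"z": 0,"roll": 0,"hand": 0.06},
  {"x": 0,"y": 0,"z": 0,"roll": 0,"hand": 0.06},
  {"x": 0,"y": 0,"z": 0,"roll": 0,"hand": 0.06},
  {"x": 0,"y": 0,"z": 0,"roll": 0,"hand": 0.06},
  {"x": 0,"y": 0,"z": 0,"roll": 0,"hand": 0.06},
  {"x": 0,"y": 0,"z": 0,"roll": 0,"hand": 0.06},
])

```text
t: 31.95
ee_pos: [0.3818, -0.0799, 0.1079]
tcp_rot: [-0.464, 0.534, -0.533, 0.464]
wrist_force: [0.5, 0.6, 0.3]
width: 0.0601
```

```bash
python3 m.py; python3 -c "
from h import *
im=get_image('side')[0]
cv2.imwrite('pics/s11.png',cv2.resize(im[60:240,180:380],None,fx=3.3,fy=3.3))"
```

```text
t 31.95 tcp [ 0.3818 -0.0799  0.1079] yaw -7.92 w 0.0601 F [0.5 0.6 0.3]
 roll -0.0003 x 0.0008 y 0.0999 z 0.2073
side pts 858 / 1236 slope 68.38 yaw err -0.51 X at z=0 0.642 Y 3-97% [-0.0585  0.0027] zrange 0.03 0.2
side pts 933 / 1283 slope 67.8 yaw err 0.38 X at z=0 0.6409 Y 3-97% [0.0922 0.1531] zrange 0.03 0.2
top pts 752 / 938 slope 67.88 yaw err -0.01 X at z=0 0.6394 Y 3-97% [0.0928 0.1533] zrange 0.034 0.2
top pts 746 / 892 slope 68.08 yaw err -0.38 X at z=0 0.6399 Y 3-97% [-0.0572  0.0028] zrange 0.034 0.2
top pts 758 / 922 slope 67.82 yaw err -0.69 X at z=0 0.6395 Y 3-97% [-0.2059 -0.1452] zrange 0.035 0.2
L 290 rect [626.1 112.5] [90.4 47.4] 89.7 X [0.6033 0.6486] Y [0.0696 0.1559]
new 296 rect [627.1 -24. ] [45.3 90.4] 0.2 X [0.6052 0.6492] Y [-0.0666  0.019 ]
R 307 rect [ 626.5 -180.9] [90.7 46.6] 90.0 X [0.6043 0.6485] Y [-0.2241 -0.1374]
```

Slope, squareness, centring and bar position now match the neighbours, and the gripper is clear. Handing in.

```bash
python3 -c "
from h import *
print(env.close_job())"
```

```text
the job is handed in; nothing more can be done
None
```

The blank is leaning tang up on the rail between its two neighbours, with the loose bar flat and snug along its foot. I handed the job in at about 32 s of the 66 s limit. I gripped the blank only by the tang's narrow edges and never touched its faces. I set it on the rail slightly shallow, then pushed the bar against its foot, which steepened it to the final slope.

Last measurements, all taken with the gripper clear:

| Check | New blank or bar | Neighbours |
|---|---|---|
| Slope, top view | 68.1° | 67.9° and 67.8° |
| Slope, side view | 68.4° | 67.8° (left; right not re-measured) |
| Position along the rail (rack axes as measured) | -27 mm | gap middle at -26 mm |
| Squareness to the rail | within about 0.5° (measurement noise) | same noise |
| Bar front edge, towards the rack | 605 mm | 603 and 604 mm |

- **Bar centring:** the bar's centre is about 3 mm off the blank's centre line. The neighbours' bars measured about 11 mm and 5 mm off theirs.
- **First pushes fell short:** on the first two pushes the arm gave and the bar stopped several millimetres short. Two more pushes fixed it.
- **Unverified by eye:** the picture limit stopped me viewing the final side picture, so the end state rests on the depth measurements. I did not measure how tightly the bar touches the foot. The bar pushed the blank into place, so I take it as snug.
- **Other objects:** the neighbours and their bars measured the same before and after. I did not re-measure the billet, the tin or the purple and yellow look-alikes, but the arm did not go near them.

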